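Fold down the care tags of a succulent display in one stroke

ROBOT

A 6-joint arm with a two-finger parallel gripper is mounted at the origin on the work surface. World frame = base frame: x ahead of the robot, y to its left, z up, the work surface at z = 0. Lengths are in mm, angles in rad, forces in N, time in s.
With the tool pointing down it reaches from about 275 to 725 mm from the base axis. Payload 5.6 kg.
Tool frame: the origin (TCP) lies at the very end of the fingers, on their centre line; the grasp point (between the pads) lies 19 mm behind it; z points along the fingers, y is the direction in which the jaws open and shut (so a half turn about z gives the same grasp; the last joint's range is limited). The gripper opens to 85 mm and grips with 20 to 120 N. Pads are 22 mm wide; open, the fingers measure 114 mm over their backs; the gripper's body (76 mm by 85 mm) begins 54 mm behind the grasp point. The pads swing forward as they close: fully open they stand 13 mm farther back than shut.
Start: joints at [1.549, 0.255, 0.108, 0, -1.424, -0.285], TCP at [166.078, 524.319, 197.983] pointing down, gripper open.
Joint ranges: [-2.95, 2.95], [-1.21, 1.97], [-1.09, 1.5], [-2.87, 1.71], [-2.94, -0.07], [-3.05, 3.05]. Speed limits (rad/s): [2.57, 2.57, 3.14, 3.14, 3.14, 3.14].

INTERFACE

Orientations are given as a unit quaternion [x, y, z, w].
In Python, from plant import status, imaging, arm gives the robot as it stands.
- The arm moves only by the tool arm_command, never from a script. Its argument "rows" is a list of rows, each a list of 7 numbers: the turn, a rotation vector about the tool's x, y, z in degrees, then the shift along the tool's x, y, z in cm, then the closure, from 0 (fully open) to 1 (shut). A call has 1 to 20 rows; each row is the pose to reach, as a shift and turn from the pose commanded when the call began, along the tool's axes at that moment; what a row does not reach only later rows make up. A row lasts 1/12 s, in which the tool goes at most 41.7 mm and 7.16 degrees, less where a joint would pass 70% of its speed; a pose out of reach is approached as far as the arm can. A call with a gripper value outside its range is refused whole. The fingers move at their own pace and stop on an object; the grip force is fixed at half the most. Time passes only in rows, so rows that repeat a pose let the fingers close. It gives the time, the measured TCP pose, the force and the opening at its end, in the units of the state.
- status.read_state(): the state, without advancing time (a new reading comes with each control period).
- imaging.capture(name): name is "scene" or "side" or "wrist"; returns a dict with "frame" (384x512x3 uint8, red, green, blue), "z_map" (384x512 float32, mm along the optical axis (not along the pixel's ray), 0 where there is no reading), "camera_matrix" (3x3 intrinsics, pixels), "dist_coeffs" ([k1, k2, p1, p2, k3] as OpenCV has them; the pictures are not rectified), "view" (4x4, takes a point from world to camera coordinates). Camera axes: x right, y up, looking along -z (the intrinsics and any distortion apply to the point x, -y, -z); pixel columns grow to the right and rows downward; lengths in mm; the calibration is good to about 2 mm. A picture is of the moment at which its call begins.
- arm.job_done(): hands the job in, once; it reports no verdict.
The state is a dict: "clock": time; "joint_positions": joint angles; "joint_velocities": joint speeds; "tau": joint torques, N m; "position": TCP position; "tool_rot": TCP orientation; "force": force on the tool from outside, world axes, zero at the start; "wrist_torque": the same for the moment, N m; "opening": finger opening in mm.
Only numpy, scipy, OpenCV 4.12 (cv2) and the standard library are available. Lean on these libraries where they do the work, as an engineer would, in place of code of your own. Each camera call takes 0.05 s, during which the arm holds its last target. There are 200 camera calls.

TASK

The plants on this display board have been checked: run your fingertips along the curved row in one low, light stroke and fold the five green tags down flat one after the other, starting at the end far from the yellow tag and staying down at the row, below the tops of the standing tags, until the fifth green tag is down. Then move clear; the yellow tag stays standing, and the pots and other things are neither pushed nor picked up. Brush the tags over gently, without pinching them or ramming the stands.

Things in the scene. Friction and masses are not known exactly. Their poses are not given: they have to be found in the camera images.
- board: Wooden display board 205 x 400 x 18 mm, fixed, top face 18 mm above the bench. Origin: on the underside below the middle of the curved tag row. Its y axis runs along the row from the first green tag to the yellow tag, x away from the robot at yaw 0; it covers x -165 to +40, y -200 to +200 mm. A dark inlaid arc (radius 300 mm, bulging to +x) marks the row; stands are up to 10 mm off it.
- stand1: Stand of the green tag 1, first of the row, the end far from the yellow tag. Fixed: round dark foot 30 mm across, post 10 x 18 mm up to 32 mm above the board. Origin: centre of the foot's underside, on the board; x is level, along the row, the way this tag folds; z up. The level hinge axle lies across the row, 36 mm straight above this origin (54 mm above the bench).
- tag1 (a joint): Green plate on stand 1, 28 mm wide, 36 mm long, 3 mm thick, white dots. 0 = upright (top edge 37 mm above the axle), grows as it folds along the stand's x towards the next tag, 1.48 rad = flat, end stop; not backward past 0. Starts at 0 to 0.3, turns at about 2 N, stays where left. A fingertip passing along the row 6 to 13 mm above the axle folds it and slides over it.
- stand2: Stand of the green tag 2, number 2 of the row; green neighbours are about 62 mm apart. Fixed: round dark foot 30 mm across, post 10 x 18 mm up to 32 mm above the board. Origin: centre of the foot's underside, on the board; x is level, along the row, the way this tag folds; z up. The level hinge axle lies across the row, 36 mm straight above this origin (54 mm above the bench).
- tag2 (a joint): Green plate on stand 2, 28 mm wide, 36 mm long, 3 mm thick, white dots. 0 = upright (top edge 37 mm above the axle), grows as it folds along the stand's x towards the next tag, 1.48 rad = flat, end stop; not backward past 0. Starts at 0 to 0.3, turns at about 2 N, stays where left. A fingertip passing along the row 6 to 13 mm above the axle folds it and slides over it.
- stand3: Stand of the green tag 3, number 3 of the row; green neighbours are about 62 mm apart. Fixed: round dark foot 30 mm across, post 10 x 18 mm up to 32 mm above the board. Origin: centre of the foot's underside, on the board; x is level, along the row, the way this tag folds; z up. The level hinge axle lies across the row, 36 mm straight above this origin (54 mm above the bench).
- tag3 (a joint): Green plate on stand 3, 28 mm wide, 36 mm long, 3 mm thick, white dots. 0 = upright (top edge 37 mm above the axle), grows as it folds along the stand's x towards the next tag, 1.48 rad = flat, end stop; not backward past 0. Starts at 0 to 0.3, turns at about 2 N, stays where left. A fingertip passing along the row 6 to 13 mm above the axle folds it and slides over it.
- stand4: Stand of the green tag 4, number 4 of the row; green neighbours are about 62 mm apart. Fixed: round dark foot 30 mm across, post 10 x 18 mm up to 32 mm above the board. Origin: centre of the foot's underside, on the board; x is level, along the row, the way this tag folds; z up. The level hinge axle lies across the row, 36 mm straight above this origin (54 mm above the bench).
- tag4 (a joint): Green plate on stand 4, 28 mm wide, 36 mm long, 3 mm thick, white dots. 0 = upright (top edge 37 mm above the axle), grows as it folds along the stand's x towards the next tag, 1.48 rad = flat, end stop; not backward past 0. Starts at 0 to 0.3, turns at about 2 N, stays where left. A fingertip passing along the row 6 to 13 mm above the axle folds it and slides over it.
- stand5: Stand of the green tag 5, fifth and last green one, next to the yellow one. Fixed: round dark foot 30 mm across, post 10 x 18 mm up to 32 mm above the board. Origin: centre of the foot's underside, on the board; x is level, along the row, the way this tag folds; z up. The level hinge axle lies across the row, 36 mm straight above this origin (54 mm above the bench).
- tag5 (a joint): Green plate on stand 5, 28 mm wide, 36 mm long, 3 mm thick, white dots. 0 = upright (top edge 37 mm above the axle), grows as it folds along the stand's x towards the next tag, 1.48 rad = flat, end stop; not backward past 0. Starts at 0 to 0.3, turns at about 2 N, stays where left. A fingertip passing along the row 6 to 13 mm above the axle folds it and slides over it.
- stand6: Stand of the yellow tag 6, other end of the row, some 83 mm past the fifth; it stays up. Fixed: round dark foot 30 mm across, post 10 x 18 mm up to 32 mm above the board. Origin: centre of the foot's underside, on the board; x is level, along the row, the way this tag folds; z up. The level hinge axle lies across the row, 36 mm straight above this origin (54 mm above the bench).
- tag6 (a joint): Yellow plate on stand 6, 28 mm wide, 36 mm long, 3 mm thick, white dots. 0 = upright (top edge 37 mm above the axle), grows as it folds along the stand's x towards the next tag, 1.48 rad = flat, end stop; not backward past 0. Starts at 0 to 0.3, turns at about 2 N, stays where left. A fingertip passing along the row 6 to 13 mm above the axle folds it and slides over it.
- pot_a: Small square black nursery pot, 56 mm wide, with a green rosette, 78 mm tall; loose on the board, about 100 mm from the row on the inner side of the arc. To be left alone. Origin: centre of its underside.
- pot_b: Small round terracotta pot, 60 mm across, with a pink rosette, about 76 mm tall; loose on the board, inner side of the arc, between the square pots. To be left alone. Origin: centre of its underside.
- pot_c: Small square black nursery pot, 56 mm wide, with a blue-green rosette, about 78 mm tall; loose on the board, inner side of the arc, near the yellow end. To be left alone. Origin: centre of its underside.
- planter: Round white ceramic planter 86 mm across, 62 mm tall, on the bench to the robot's left. To be left alone. Origin: centre of its underside.
- blue_cup: Blue plastic cup 84 mm across, 105 mm tall, on the bench to the robot's right. To be left alone. Origin: centre of its underside.

How it is judged:
By the outcome, as a careful person would: the job done as asked, in the order asked, and still so for the second after the job is handed in, with the robot touching nothing.
It also fails if it takes over 42 s, if anything falls off the work surface, if the arm or the gripper's body presses on something with over 40 N, if the wrist force passes 120 N, or if a joint passes its speed limit or range.

## Working session

There is one attempt and no reset: what is moved stays moved. The work goes in short steps, Python scripts to look and compute and a tool call to move; the robot and the scene stay as the last step left them, time stands still between calls to the robot, and variables do not carry over. Pictures are saved under pics/ and viewed, about 8 in all and at most 12, crops included, and the job is handed in when it is done.

Besides the shell and the picture viewer there is one more tool, called after "Emit:" as name(argument=value, ...) on one line, values as JSON. arm_command: Moves the arm, as the interface text tells. Its arguments: {"type":"object","properties":{"rows":{"type":"array"}},"required":["rows"]}

```bash
mkdir -p pics; cat > h.py <<'E'
import numpy as np, cv2
from plant import status, imaging, arm
def cap(n):
    c=imaging.capture(n); return c
def world(c,uv,depth=None,z=None):
    uv=np.array(uv,float).reshape(-1,1,2)
    n=cv2.undistortPoints(uv,np.array(c["camera_matrix"]),np.array(c["dist_coeffs"])).reshape(-1,2)
    V=np.linalg.inv(np.array(c["view"])); o=V[:3,3]
    d=np.c_[n[:,0],-n[:,1],-np.ones(len(n))]@V[:3,:3].T
    s=np.asarray(depth)[:,None] if depth is not None else ((z-o[2])/d[:,2])[:,None]
    return o+s*d
E
python3 - <<'E'
from h import *
print(status.read_state())
a=cap("scene");b=cap("side")
import pickle;pickle.dump((a,b),open("c.pkl","wb"))
for n,c in(("scene",a),("side",b)):
    cv2.imwrite(f"pics/{n}.png",cv2.resize(c["frame"][:,:,::-1],(800,600),interpolation=cv2.INTER_CUBIC))
    print(np.linalg.inv(c["view"]).round(2),c["camera_matrix"])
E
```

```text
{'clock': 0.0, 'joint_positions': array([ 1.54860543e+00,  2.55740396e-01,  1.06975074e-01, -4.91877473e-04,
       -1.42389851e+00, -2.84583669e-01]), 'joint_velocities': array([-0.00083966,  0.00101692, -0.00128459, -0.00154862, -0.00045014,
       -0.00025054]), 'tau': array([ 3.11557988e-04, -3.86634421e+01,  2.37937814e+01,  5.36491290e+00,
       -6.14157761e-03,  1.08356963e-05]), 'position': array([165.87082399, 523.78908385, 197.08506679]), 'tool_rot': array([ 9.88253222e-01, -1.52822247e-01, -1.19012201e-04,  9.57548428e-04]), 'force': array([ 0.18443856,  0.38157402, -0.33709184]), 'wrist_torque': array([-0.01295493,  0.09280056,  0.01978274]), 'opening': 85.3442956794862}
[[-4.2000e-01 -7.7000e-01  4.8000e-01  9.9944e+02]
 [ 9.1000e-01 -3.6000e-01  2.1000e-01  2.1019e+02]
 [ 1.0000e-02  5.3000e-01  8.5000e-01  9.1393e+02]
 [ 0.0000e+00  0.0000e+00  0.0000e+00  1.0000e+00]] [[378.78973233   0.         260.15527101]
 [  0.         378.78973233 186.6939518 ]
 [  0.           0.           1.        ]]
[[ 8.5000e-01  3.4000e-01 -3.9000e-01  6.5390e+01]
 [-5.2000e-01  5.8000e-01 -6.3000e-01 -7.1822e+02]
 [ 1.0000e-02  7.4000e-01  6.7000e-01  8.4276e+02]
 [ 0.0000e+00  0.0000e+00  0.0000e+00  1.0000e+00]] [[473.75140237   0.         244.5100771 ]
 [  0.         473.75140237 198.71901568]
 [  0.           0.           1.        ]]
```

View pics/scene.png

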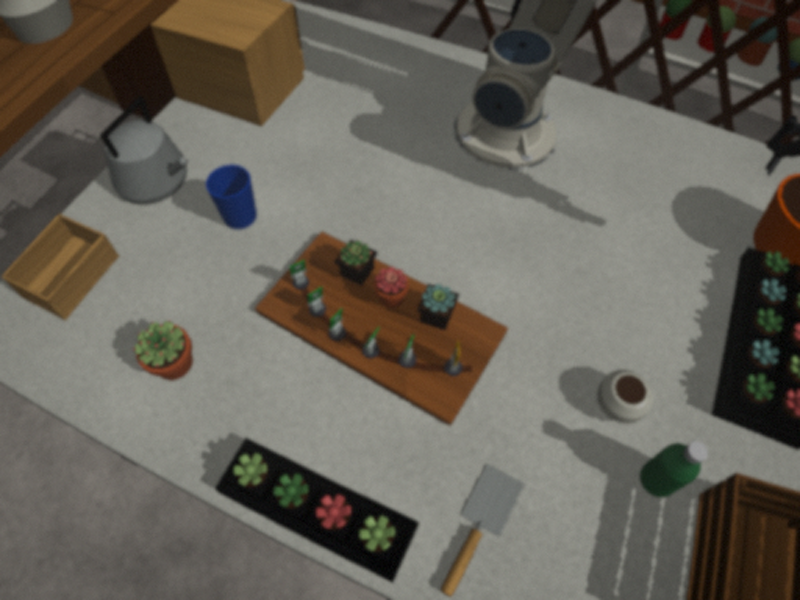

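View pics/side.png

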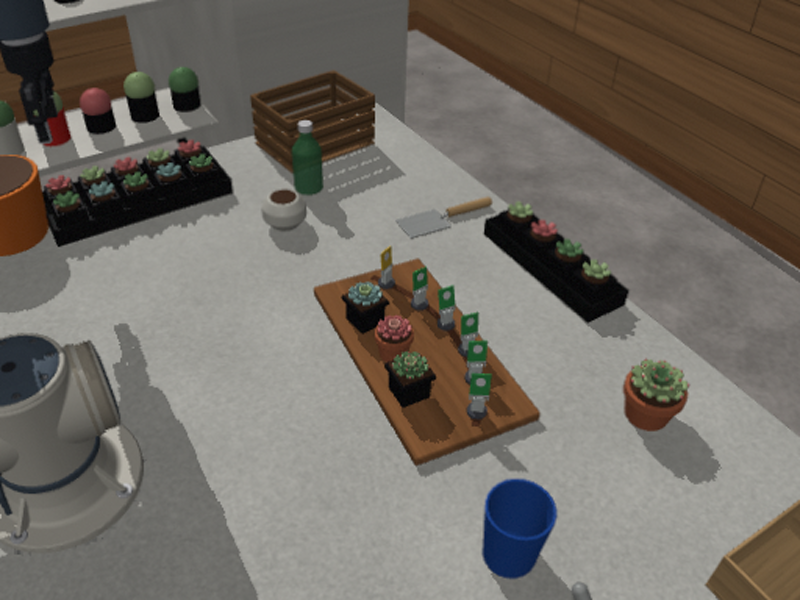

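The scene view shows the tag row from tag 1 at (300,275) to yellow at (455,358). The side view shows tag 1 at (480,395), green tags up to (420,285), and yellow at (387,265). The pots are on the robot's side of the row. I'll measure the board and tags next.

```bash
python3 - <<'E'
from h import *
import pickle
a,b=pickle.load(open("c.pkl","rb"))
f=b["frame"];cv2.imwrite("pics/sc.png",cv2.resize(f[145:295,195:355,::-1],(640,600),interpolation=cv2.INTER_CUBIC))
f=a["frame"];cv2.imwrite("pics/ac.png",cv2.resize(f[140:275,155:335,::-1],(800,600),interpolation=cv2.INTER_CUBIC))
# board corners
print("side corners",world(b,np.array([[315,291],[419,261],[538,414],[419,461]])*.64,z=18).round(0).tolist())
print("scene corners",world(a,np.array([[320,234],[506,329],[450,422],[258,310]])*.64,z=18).round(0).tolist())
for n,c in(("scene",a),("side",b)):
    h=cv2.cvtColor(c["frame"],cv2.COLOR_RGB2HSV)
    for col,lo,hi in(("g",(60,120,50),(85,255,255)),("y",(18,150,80),(32,255,255))):
        m=cv2.inRange(h,lo,hi)
        k,l,s,ce=cv2.connectedComponentsWithStats(m)
        for i in range(1,k):
            if s[i,4]<8: continue
            v,u=np.where(l==i);d=c["z_map"][v,u];ok=d>0
            if ok.sum()<5: continue
            P=world(c,np.c_[u,v][ok],depth=d[ok]);md=np.median(P,0)
            if 350<md[0]<700 and -300<md[1]<300: print(n,col,s[i,4],(ce[i]/.64).round(0),md.round(0),np.percentile(P,[5,95],axis=0).round(0).tolist())
E
```

```text
side corners [[475.0, 159.0, 18.0], [674.0, 138.0, 18.0], [627.0, -248.0, 18.0], [433.0, -229.0, 18.0]]
scene corners [[442.0, -220.0, 18.0], [484.0, 171.0, 18.0], [679.0, 148.0, 18.0], [634.0, -236.0, 18.0]]
scene y 8 [377. 328.] [577. -32.  18.] [[571.0, -36.0, 16.0], [600.0, -17.0, 65.0]]
scene y 24 [458. 350.] [590. 117.  84.] [[553.0, 111.0, 19.0], [600.0, 123.0, 90.0]]
side g 65 [419. 279.] [606.  41.  70.] [[597.0, 38.0, 60.0], [620.0, 44.0, 88.0]]
side g 87 [446. 298.] [618. -19.  69.] [[607.0, -23.0, 58.0], [632.0, -13.0, 88.0]]
side g 74 [469. 325.] [612. -87.  70.] [[603.0, -91.0, 59.0], [625.0, -83.0, 88.0]]
side g 105 [476. 351.] [ 588. -140.   71.] [[578.0, -147.0, 59.0], [599.0, -132.0, 90.0]]
side g 130 [479. 384.] [ 553. -196.   72.] [[542.0, -204.0, 57.0], [564.0, -187.0, 90.0]]
side y 48 [385. 260.] [586. 113.  71.] [[577.0, 109.0, 58.0], [598.0, 119.0, 89.0]]
```

View pics/sc.png

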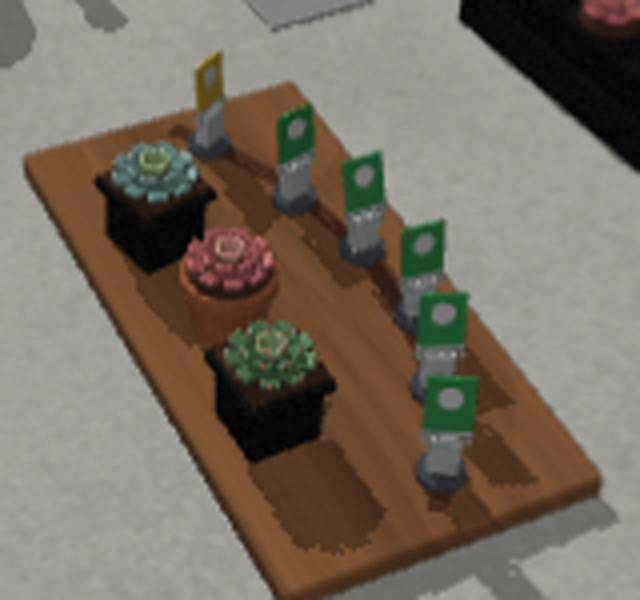

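View pics/ac.png

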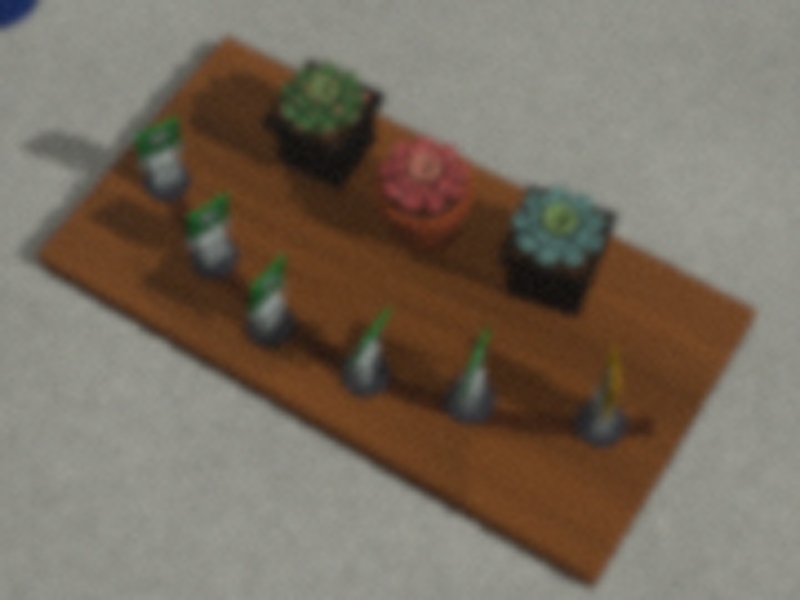

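The crops show all five green tags and the yellow one standing on their feet along the arc. The side feet, tags 1 to 6, are at (441,475), (430,385), (412,315), (362,248), (295,200) and (210,147). The scene feet are at (168,185), (213,262), (270,332), (366,380), (472,408) and (601,425). The two cameras disagree by about 10 mm at the board corners, so I'll check that.

```bash
python3 - <<'E'
from h import *
import pickle
a,b=pickle.load(open("c.pkl","rb"))
S=np.array([[441,475],[430,385],[412,315],[362,248],[295,200],[210,147]])/4+[195,145]
A=np.array([[168,185],[213,262],[270,332],[366,380],[472,408],[601,425]])/4.444+[155,140]
print(world(b,S,z=20).round(0).tolist());print(world(a,A,z=20).round(0).tolist())
for n,c in(("scene",a),("side",b)):
    v,u=np.mgrid[0:384,0:512];P=world(c,np.c_[u.ravel(),v.ravel()],depth=c["z_map"].ravel());ok=(c["z_map"].ravel()>0)
    h=cv2.cvtColor(c["frame"],cv2.COLOR_RGB2HSV).reshape(-1,3)
    m=ok&(h[:,0]<15)&(h[:,1]>120)&(P[:,0]>400)&(P[:,0]<720)&(abs(P[:,1])<280)&(P[:,2]<30)
    print(n,c["dist_coeffs"],np.median(P[m],0),m.sum())
    (w)=cv2.minAreaRect(P[m&(P[:,2]>12)][:,:2].astype(np.float32));print(w,cv2.boxPoints(w).round(0).tolist())
    g=ok&(h[:,1]<50)&(P[:,0]>300)&(P[:,0]<800)&(abs(P[:,1])<400)&(abs(P[:,2])<15);print("bench z",np.median(P[g,2]))
E
```

```text
[[551.0, -201.0, 20.0], [587.0, -142.0, 20.0], [613.0, -89.0, 20.0], [621.0, -24.0, 20.0], [609.0, 37.0, 20.0], [589.0, 111.0, 20.0]]
[[555.0, -194.0, 20.0], [592.0, -140.0, 20.0], [620.0, -86.0, 20.0], [624.0, -19.0, 20.0], [614.0, 45.0, 20.0], [592.0, 117.0, 20.0]]
scene [-0.11007003  0.          0.          0.          0.        ] [576.45296927  -5.51005899  17.21893524] 7052
((557.8117065429688, -36.88047790527344), (395.5558166503906, 201.4838409423828), 83.63309478759766) [[436.0, -222.0], [636.0, -245.0], [680.0, 149.0], [480.0, 171.0]]
bench z -0.8888760155811042
side [-0.08675907  0.          0.          0.          0.        ] [ 537.98099567 -119.2453885    18.49189488] 6330
((551.9505004882812, -39.920074462890625), (400.2841491699219, 204.18014526367188), 83.6304702758789) [[428.0, -228.0], [631.0, -250.0], [676.0, 148.0], [473.0, 170.0]]
bench z 0.6426948183020613
```

Both cameras agree to about 5 mm once averaged: board yaw about -6.4°, row origin near (617,-45). I'll close the fingers and go above the middle of the row for a close look.

Emit:
arm_command(rows=[[0, 0, 90, 58, 43, -6.3, 1], [0, 0, 90, 58, 43, -6.3, 1], [0, 0, 90, 58, 43, -6.3, 1], [0, 0, 90, 58, 43, -6.3, 1], [0, 0, 90, 58, 43, -6.3, 1], [0, 0, 90, 58, 43, -6.3, 1], [0, 0, 90, 58, 43, -6.3, 1], [0, 0, 90, 58, 43, -6.3, 1], [0, 0, 90, 58, 43, -6.3, 1], [0, 0, 90, 58, 43, -6.3, 1], [0, 0, 90, 58, 43, -6.3, 1], [0, 0, 90, 58, 43, -6.3, 1], [0, 0, 90, 58, 43, -6.3, 1], [0, 0, 90, 58, 43, -6.3, 1], [0, 0, 90, 58, 43, -6.3, 1], [0, 0, 90, 58, 43, -6.3, 1], [0, 0, 90, 58, 43, -6.3, 1], [0, 0, 90, 58, 43, -6.3, 1], [0, 0, 90, 58, 43, -6.3, 1], [0, 0, 90, 58, 43, -6.3, 1]])

```text
clock: 1.77
position: [589.2, -61.6, 259.7]
tool_rot: [-0.59, 0.807, 0.001, -0.001]
force: [-0.2, 0.7, -0.4]
opening: -0.1
```

```bash
python3 - <<'E'
from h import *
import pickle
s=status.read_state();print(s["clock"],s["position"],s["tool_rot"],s["joint_positions"],s["opening"])
c=cap("wrist");pickle.dump(c,open("w.pkl","wb"));print(np.linalg.inv(c["view"]).round(2),c["camera_matrix"])
cv2.imwrite("pics/w.png",cv2.resize(c["frame"][:,:,::-1],(800,600),interpolation=cv2.INTER_CUBIC))
a,b=pickle.load(open("c.pkl","rb"))
print("cup",world(b,np.array([[512,548]])*.64,z=0))
E
```

```text
1.7667 [589.20285005 -61.62675271 259.70289515] [-5.89929286e-01  8.07454192e-01  6.62365496e-04 -8.52547415e-04] [ 1.59177284e-01  3.37311010e-01  3.76260498e-01 -4.05410642e-04
 -1.61186670e+00 -4.68046452e-01] -0.11926130445372943
[[-9.5000e-01 -3.0000e-01 -8.0000e-02  5.6995e+02]
 [ 3.1000e-01 -9.2000e-01 -2.5000e-01 -1.2651e+02]
 [ 0.0000e+00 -2.6000e-01  9.6000e-01  4.3618e+02]
 [ 0.0000e+00  0.0000e+00  0.0000e+00  1.0000e+00]] [[324.95603872   0.         255.79528232]
 [  0.         324.95603872 190.52176413]
 [  0.           0.           1.        ]]
cup [[ 467.56836637 -392.7722365     0.        ]]
```

View pics/w.png

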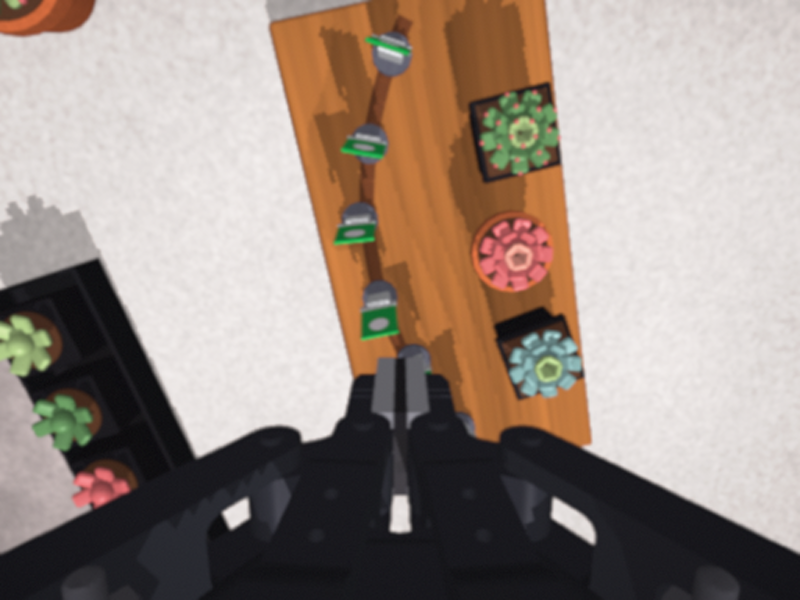

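The wrist view shows the feet of tags 1 to 5 at about (392,55), (366,143), (358,217), (380,297) and (413,360), with the yellow foot at (462,422) partly hidden. The shut fingertips are at (402,360).

```bash
python3 - <<'E'
from h import *
import pickle
c=pickle.load(open("w.pkl","rb"))
W=np.array([[392,55],[366,143],[358,217],[380,297],[413,360],[462,422]])*.64
w=world(c,W,z=22)[:,:2];print(w.round(0).tolist())
h=cv2.cvtColor(c["frame"],cv2.COLOR_RGB2HSV);m=cv2.inRange(h,(55,120,50),(85,255,255));k,l,s,ce=cv2.connectedComponentsWithStats(m)
for i in range(1,k):
    if s[i,4]<30: continue
    v,u=np.where(l==i);P=world(c,np.c_[u,v],depth=c["z_map"][v,u]);
    if np.median(P[:,2])>55: print(ce[i]/.64,np.median(P,0).round(0),np.percentile(P,[5,95],axis=0).round(0).tolist())
print("tip px->",world(c,np.array([[402,360]])*.64,z=260))
M=(w+np.array([[553,-198],[589.5,-141],[616.5,-88],[622.5,-21],[611.5,41],[590.5,114]])*1)/2
print(M.round(0).tolist())
# path: spline in arc length through the axles, ends extended
from scipy.interpolate import CubicSpline
c0,r=None,None
P=M;s=np.r_[0,np.cumsum(np.linalg.norm(np.diff(P,axis=0),axis=1))];print(s.round(0))
px,py=np.polyfit(s,P[:,0],3),np.polyfit(s,P[:,1],3)
for t in [-45,-30]+list(range(0,300,15)):
    x,y=np.polyval(px,t),np.polyval(py,t);print(t,round(x),round(y),round(np.degrees(np.arctan2(np.polyval(np.polyder(py),t),np.polyval(np.polyder(px),t)))))
print(np.c_[np.polyval(px,s),np.polyval(py,s)].round(0).tolist())
E
```

```text
[[552.0, -198.0], [590.0, -145.0], [615.0, -93.0], [619.0, -24.0], [610.0, 39.0], [586.0, 110.0]]
[386.87876506  45.12424699] [ 556. -192.   90.] [[546.0, -199.0, 83.0], [566.0, -186.0, 91.0]]
[363.25       149.61458333] [ 591. -138.   89.] [[579.0, -147.0, 64.0], [601.0, -133.0, 92.0]]
[355.36099138 234.4378592 ] [614. -87.  86.] [[603.0, -92.0, 62.0], [626.0, -82.0, 92.0]]
[378.8660386  322.18520221] [619. -20.  76.] [[608.0, -24.0, 61.0], [632.0, -14.0, 90.0]]
tip px-> [[590.77790727 -57.21388229 260.        ]]
[[552.0, -198.0], [590.0, -143.0], [616.0, -90.0], [621.0, -22.0], [611.0, 40.0], [588.0, 112.0]]
[  0.  67. 125. 193. 257. 332.]
-45 512 -229 32
-30 526 -219 36
0 552 -198 44
15 563 -186 48
30 573 -175 52
45 582 -162 56
60 590 -149 60
75 597 -136 64
90 603 -123 68
105 608 -109 72
120 612 -95 75
135 615 -80 79
150 618 -66 82
165 619 -51 85
180 620 -36 88
195 620 -21 91
210 619 -6 94
225 618 9 97
240 616 24 100
255 613 38 102
270 609 53 105
285 605 68 108
[[552.0, -198.0], [593.0, -144.0], [613.0, -90.0], [620.0, -23.0], [612.0, 40.0], [587.0, 112.0]]
```

The wrist and fixed-camera estimates agree within about 4 mm. I'll go to the start pose, 38 mm before tag 1, with the tool x axis along the row. The low height will be z about 63, which is 9 mm above the axle.

Emit:
arm_command(rows=[[0, 0, 20, 17.8, 0.7, 15.1, 1], [0, 0, 20, 17.8, 0.7, 15.1, 1], [0, 0, 20, 17.8, 0.7, 15.1, 1], [0, 0, 20, 17.8, 0.7, 15.1, 1], [0, 0, 20, 17.8, 0.7, 15.1, 1], [0, 0, 20, 17.8, 0.7, 15.1, 1], [0, 0, 20, 17.8, 0.7, 15.1, 1], [0, 0, 20, 17.8, 0.7, 15.1, 1], [0, 0, 20, 17.8, 0.7, 17, 1], [0, 0, 20, 17.8, 0.7, 18.5, 1], [0, 0, 20, 17.8, 0.7, 19.7, 1], [0, 0, 20, 17.8, 0.7, 19.7, 1], [0, 0, 20, 17.8, 0.7, 19.7, 1], [0, 0, 20, 17.8, 0.7, 19.7, 1], [0, 0, 20, 17.8, 0.7, 19.7, 1]])

```text
clock: 3.07
position: [529.9, -228.1, 65.6]
tool_rot: [-0.442, 0.897, -0.001, 0.001]
force: [-0.8, 0.7, 0.5]
opening: 0.1
```

```bash
python3 - <<'E'
from h import *
import pickle
c=cap("wrist");cv2.imwrite("pics/w2.png",cv2.resize(c["frame"][:,:,::-1],(800,600),interpolation=cv2.INTER_CUBIC));pickle.dump(c,open("w2.pkl","wb"))
E
```

```text
(no output)
```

View pics/w2.png

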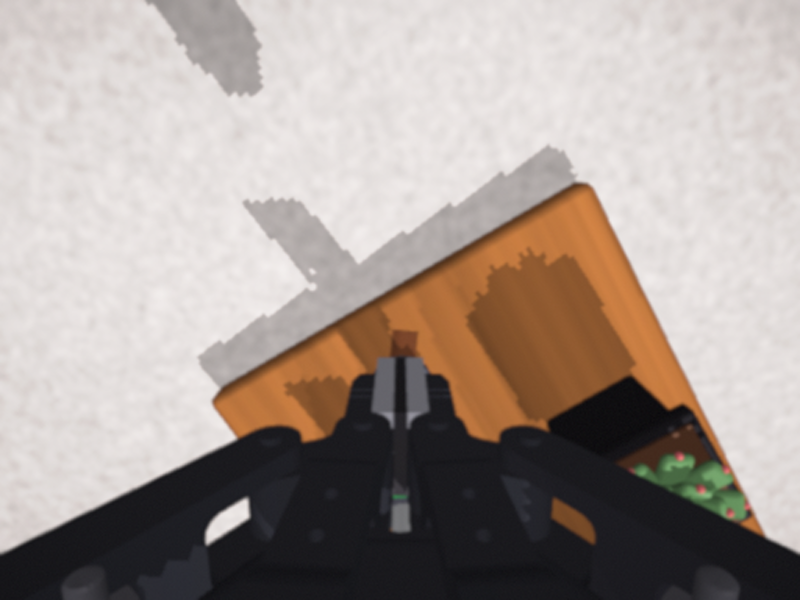

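The fingertips at (402,360) line up with the inlay end at (403,343), ahead of tag 1. Next I'll work out the stroke in tool axes, as four slow sections.

```bash
python3 - <<'E'
from h import *
from scipy.interpolate import make_smoothing_spline, CubicSpline
P=np.array([[528.4,-228.2],[552,-198],[591,-143],[615,-89],[620.5,-22],[611,40],[605,72]])
s=np.r_[0,np.cumsum(np.linalg.norm(np.diff(P,axis=0),axis=1))];c=CubicSpline(s,P);print(s.round())
c=CubicSpline(s,P)
T=np.linspace(0,s[-1],81);X=c(T);H=np.interp(T,[0,s[1],s[5],s[-1]],[-127.6,-126,-81,-79])
pos=P[0];hd=-127.6
for k in range(4):
    a=np.radians(hd);R=np.array([[np.cos(a),np.sin(a)],[np.sin(a),-np.cos(a)]])
    for i in range(k*20+2,k*20+21,2):
        d=(X[i]-pos)@R/10;t=round(hd-H[i]); d=d.round(1);print([t,*d.tolist()],end=' ')
    pos=pos+R@(d*10);hd=hd-t;print('\nend',pos.round(1),hd,T[k*20+20].round())
E
```

```text
[  0.  38. 106. 165. 232. 295. 327.]
[0, -0.8, -0.0] [-1, -1.6, -0.0] [-1, -2.5, -0.0] [-1, -3.3, -0.0] [-2, -4.1, -0.0] [-3, -4.9, -0.0] [-5, -5.7, -0.0] [-6, -6.5, -0.0] [-8, -7.4, 0.0] [-9, -8.2, 0.0] 
end [ 578.4 -163.2] -118.6 82.0
[-2, -0.8, -0.0] [-3, -1.6, -0.1] [-5, -2.4, -0.1] [-6, -3.3, -0.2] [-7, -4.1, -0.2] [-9, -4.9, -0.1] [-10, -5.7, -0.1] [-12, -6.5, 0.0] [-13, -7.4, 0.2] [-15, -8.2, 0.3] 
end [615.1 -89.8] -103.6 164.0
[-1, -0.8, 0.0] [-2, -1.6, 0.1] [-4, -2.4, 0.1] [-5, -3.2, 0.2] [-7, -4.0, 0.4] [-8, -4.8, 0.5] [-10, -5.6, 0.7] [-11, -6.4, 1.0] [-13, -7.2, 1.2] [-14, -8.0, 1.5] 
end [619.3  -8.5] -89.6 246.0
[-1, -0.8, 0.1] [-3, -1.6, 0.2] [-4, -2.4, 0.4] [-6, -3.2, 0.5] [-7, -4.0, 0.6] [-9, -4.8, 0.8] [-9, -5.6, 0.9] [-10, -6.4, 1.1] [-10, -7.3, 1.2] [-11, -8.1, 1.4] 
end [604.7  72.4] -78.6 327.0
```

Emit:
arm_command(rows=[[0, 0, 0, -0.4, 0, 0.1, 1], [0, 0, 0, -0.8, 0, 0.1, 1], [0, 0, 0, -1.2, 0, 0.1, 1], [0, 0, -1, -1.6, 0, 0.1, 1], [0, 0, -1, -2.0, 0, 0.1, 1], [0, 0, -1, -2.4, 0, 0.1, 1], [0, 0, -1, -2.9, 0, 0.1, 1], [0, 0, -1, -3.3, 0, 0.1, 1], [0, 0, -2, -3.7, 0, 0.1, 1], [0, 0, -2, -4.1, 0, 0.1, 1], [0, 0, -3, -4.5, 0, 0.1, 1], [0, 0, -3, -4.9, 0, 0.1, 1], [0, 0, -4, -5.3, 0, 0.1, 1], [0, 0, -5, -5.7, 0, 0.1, 1], [0, 0, -6, -6.1, 0, 0.1, 1], [0, 0, -6, -6.5, 0, 0.1, 1], [0, 0, -7, -7.0, 0, 0.1, 1], [0, 0, -8, -7.4, 0, 0.1, 1], [0, 0, -9, -7.8, 0, 0.1, 1], [0, 0, -9, -8.2, 0, 0.1, 1]])

```text
clock: 4.78
position: [579.0, -163.0, 63.0]
tool_rot: [-0.511, 0.859, -0.0, -0.0]
force: [-0.9, 0.2, -0.4]
opening: 0.0
```

```bash
python3 - <<'E'
from h import *
b=cap("side");cv2.imwrite("pics/s2.png",cv2.resize(b["frame"][130:295,190:366,::-1],(640,600),interpolation=cv2.INTER_CUBIC))
print(status.read_state()["position"],status.read_state()["force"])
E
```

```text
[ 579.37116424 -162.55364348   62.92520905] [ 0.23654136 -0.366444    0.04470006]
```

View pics/s2.png

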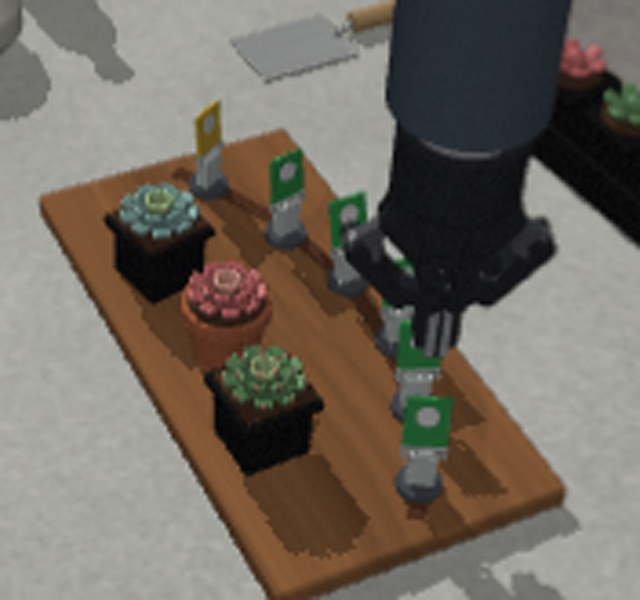

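In this view tag 1 is at (427,425), but a flat tag would look much like an upright one from here. The depth map can tell them apart.

```bash
cat > tags.py <<'E'
from h import *
def tags(cam="side"):
    c=cap(cam);h=cv2.cvtColor(c["frame"],cv2.COLOR_RGB2HSV)
    for col,lo,hi in(("g",(60,120,50),(85,255,255)),("y",(18,150,80),(32,255,255))):
        k,l,s,ce=cv2.connectedComponentsWithStats(cv2.inRange(h,lo,hi))
        for i in range(1,k):
            if s[i,4]<20: continue
            v,u=np.where(l==i);P=world(c,np.c_[u,v],depth=c["z_map"][v,u]);md=np.median(P,0)
            if 400<md[0]<700 and -300<md[1]<300 and md[2]>30: print(col,s[i,4],ce[i].round(),md.round(),np.percentile(P,[5,95],axis=0).round().tolist())
    print(status.read_state()["clock"])
tags()
E
python3 tags.py
```

```text
g 64 [268. 179.] [607.  41.  69.] [[596.0, 38.0, 60.0], [620.0, 45.0, 88.0]]
g 52 [284. 189.] [612. -17.  79.] [[607.0, -23.0, 62.0], [630.0, -13.0, 89.0]]
g 70 [303. 226.] [ 583. -139.   67.] [[578.0, -148.0, 58.0], [598.0, -132.0, 90.0]]
g 130 [307. 246.] [ 553. -195.   71.] [[543.0, -203.0, 58.0], [564.0, -187.0, 90.0]]
y 47 [246. 166.] [584. 112.  69.] [[577.0, 108.0, 59.0], [598.0, 119.0, 89.0]]
4.8833
```

```bash
python3 - <<'E'
from h import *
for n in("side","scene"):
    c=cap(n);h,w=c["z_map"].shape;v,u=np.mgrid[0:h,0:w];P=world(c,np.c_[u.ravel(),v.ravel()],depth=c["z_map"].ravel()).reshape(h,w,3)
    s=status.read_state();p=s["position"]
    V=np.array(c["view"]);q=V[:3,:3]@p+V[:3,3];uv=cv2.projectPoints(np.array([[q[0],-q[1],-q[2]]]),np.zeros(3),np.zeros(3),c["camera_matrix"],c["dist_coeffs"])[0].ravel()
    print(n,p,"tcp px",uv)
    i,j=int(uv[1]),int(uv[0])
    for dv in range(-16,9,3): print(dv,P[i+dv,j].round().tolist(),c["frame"][i+dv,j].tolist())
    cv2.imwrite(f"pics/z_{n}.png",cv2.resize(c["frame"][i-40:i+35,j-50:j+50,::-1],(800,600),interpolation=cv2.INTER_CUBIC))
E
```

```text
side [ 578.84588534 -163.13226641   62.93136214] tcp px [306.8629961  235.70909318]
-16 [568.0, -164.0, 122.0] [20, 18, 22]
-13 [567.0, -166.0, 115.0] [27, 29, 31]
-10 [570.0, -165.0, 104.0] [44, 46, 47]
-7 [592.0, -142.0, 62.0] [34, 83, 46]
-4 [590.0, -146.0, 57.0] [83, 102, 87]
-1 [588.0, -149.0, 51.0] [126, 130, 128]
2 [588.0, -151.0, 42.0] [102, 106, 105]
5 [554.0, -189.0, 86.0] [32, 90, 47]
8 [552.0, -193.0, 81.0] [126, 126, 126]
scene [ 578.70121609 -163.27171941   62.9569333 ] tcp px [196.04482187 183.69574356]
-16 [580.0, -149.0, 151.0] [25, 23, 25]
-13 [580.0, -151.0, 137.0] [49, 50, 50]
-10 [582.0, -152.0, 125.0] [69, 72, 74]
-7 [583.0, -154.0, 111.0] [64, 63, 65]
-4 [586.0, -153.0, 103.0] [64, 63, 62]
-1 [556.0, -183.0, 26.0] [68, 58, 52]
2 [561.0, -181.0, 19.0] [79, 46, 30]
5 [568.0, -177.0, 16.0] [61, 52, 29]
8 [578.0, -171.0, 19.0] [51, 45, 27]
```

View pics/z_side.png

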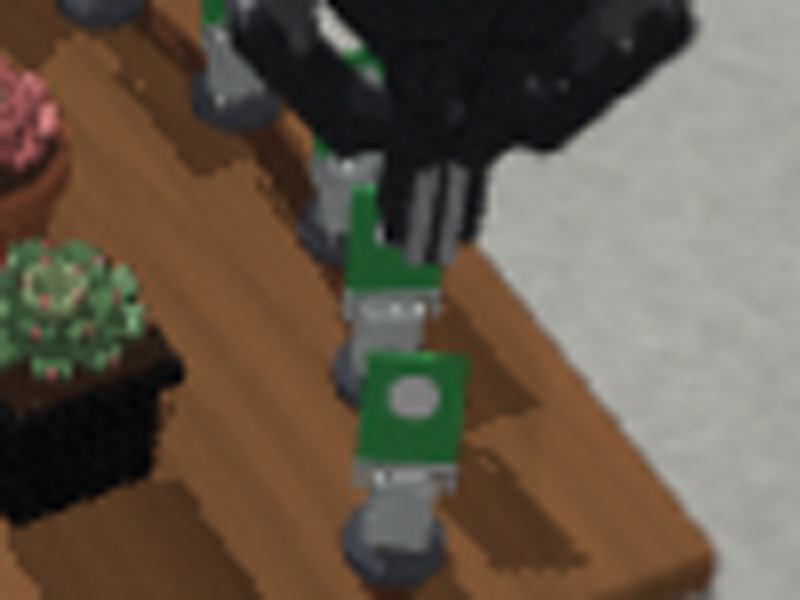

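The fingertips passed above tag 1. Depth shows the lowest finger point near z 100 while the reported TCP is z 63. I'll measure the real tip in all three cameras.

```bash
python3 - <<'E'
from h import *
import pickle
s=status.read_state();p=s["position"];print(s["clock"],p,s["joint_positions"],s["opening"])
for n in("side","scene","wrist"):
    c=cap(n);h,w=c["z_map"].shape;v,u=np.mgrid[0:h,0:w];P=world(c,np.c_[u.ravel(),v.ravel()],depth=c["z_map"].ravel());ok=c["z_map"].ravel()>0
    hs=cv2.cvtColor(c["frame"],cv2.COLOR_RGB2HSV).reshape(-1,3)
    m=ok&(np.linalg.norm(P[:,:2]-p[:2],axis=1)<35)&(P[:,2]>70)&(P[:,2]<180)&(hs[:,1]<60)
    Q=P[m];o=np.argsort(Q[:,2]);print(n,m.sum(),Q[o[:8]].round().tolist(),np.percentile(Q[:,2],[1,5,20]).round())
c=pickle.load(open("w.pkl","rb"))
for v in range(340,400,6): print(v,world(c,np.array([[388,v],[415,v]])*.64,depth=[c["z_map"][int(v*.64),int(x*.64)] for x in(388,415)]).round().tolist())
V=np.array(c["view"]);q=V[:3,:3]@np.array([589.2,-61.6,259.7])+V[:3,3];print(cv2.projectPoints(np.array([[q[0],-q[1],-q[2]]]),np.zeros(3),np.zeros(3),c["camera_matrix"],c["dist_coeffs"])[0].ravel()/.64)
E
```

```text
4.9833 [ 578.70121609 -163.27171941   62.9569333 ] [-1.52923719e-02  4.26508500e-01  5.23093442e-03  9.03272763e-06
 -1.14961498e+00 -4.83444921e-01] 0.03735163240554843
side 517 [[586.0, -137.0, 75.0], [583.0, -140.0, 82.0], [571.0, -164.0, 99.0], [574.0, -171.0, 101.0], [572.0, -170.0, 101.0], [575.0, -173.0, 101.0], [577.0, -174.0, 102.0], [579.0, -175.0, 102.0]] [101. 109. 127.]
scene 297 [[590.0, -138.0, 70.0], [593.0, -138.0, 75.0], [589.0, -137.0, 75.0], [593.0, -137.0, 81.0], [589.0, -158.0, 98.0], [581.0, -153.0, 101.0], [585.0, -154.0, 101.0], [586.0, -156.0, 101.0]] [ 81. 106. 125.]
wrist 20105 [[572.0, -172.0, 101.0], [576.0, -175.0, 101.0], [571.0, -172.0, 101.0], [577.0, -176.0, 101.0], [575.0, -174.0, 101.0], [575.0, -175.0, 101.0], [577.0, -176.0, 101.0], [569.0, -171.0, 101.0]] [107. 120. 145.]
340 [[625.0, 16.0, 18.0], [603.0, 23.0, 19.0]]
346 [[627.0, 21.0, 20.0], [604.0, 27.0, 24.0]]
352 [[629.0, 27.0, 19.0], [606.0, 32.0, 24.0]]
358 [[590.0, -74.0, 298.0], [582.0, -72.0, 298.0]]
364 [[590.0, -74.0, 301.0], [583.0, -71.0, 302.0]]
370 [[590.0, -74.0, 307.0], [583.0, -72.0, 306.0]]
376 [[590.0, -74.0, 311.0], [583.0, -72.0, 311.0]]
382 [[590.0, -74.0, 315.0], [583.0, -72.0, 315.0]]
388 [[590.0, -74.0, 318.0], [583.0, -72.0, 319.0]]
394 [[589.0, -74.0, 322.0], [583.0, -72.0, 321.0]]
[402.44869373 347.95899736]
```

All three cameras agree that the real fingertips sit about 37 mm above the reported TCP (reported 63, tip about 100), with xy correct. The pass went above the tags and touched nothing. Before redoing it lower, I'll check how close the gripper's side linkages would come to the pots.

```bash
python3 - <<'E'
from h import *
import pickle
p=status.read_state()["position"];a=np.radians(-118.6);X=np.array([np.cos(a),np.sin(a)]);Y=np.array([np.sin(a),-np.cos(a)])
Qs=[]
for n in("side","scene","wrist"):
    c=cap(n);h,w=c["z_map"].shape;v,u=np.mgrid[0:h,0:w];P=world(c,np.c_[u.ravel(),v.ravel()],depth=c["z_map"].ravel());ok=c["z_map"].ravel()>0
    d=P[:,:2]-p[:2];Q=np.c_[d@X,d@Y,P[:,2]-100][ok&(np.linalg.norm(d,axis=1)<90)&(P[:,2]>98)];Qs.append(Q)
Q=np.vstack(Qs)
for z in range(0,110,10):
    q=Q[(Q[:,2]>=z)&(Q[:,2]<z+10)]
    if len(q)>9: print(z,len(q),"x",np.percentile(q[:,0],[1,99]).round(),"y",np.percentile(q[:,1],[1,99]).round())
# pots from initial views
row=np.array([[552,-198],[591,-143],[615,-89],[620.5,-22],[611,40],[605,72]]);from numpy import interp
t=np.linspace(0,5,300);L=np.c_[interp(t,range(6),row[:,0]),interp(t,range(6),row[:,1])]
for c in list(pickle.load(open("c.pkl","rb")))+[pickle.load(open("w.pkl","rb"))]:
    h,w=c["z_map"].shape;v,u=np.mgrid[0:h,0:w];P=world(c,np.c_[u.ravel(),v.ravel()],depth=c["z_map"].ravel())
    m=(P[:,0]>440)&(P[:,0]<585)&(abs(P[:,1]+40)<170)&(P[:,2]>45)&(P[:,2]<100)&(c["z_map"].ravel()>0);P=P[m]
    d=np.linalg.norm(P[:,None,:2]-L[None],axis=2);dm=d.min(1);
    P=P[(dm>25)];d=dm[dm>25]
    for lo in(45,60,75,88):
        k=(P[:,2]>=lo)&(P[:,2]<lo+15);
        if k.sum():print(lo,k.sum(),"min dist",np.percentile(d[k],[0,2,5]).round(),P[k][np.argmin(d[k])].round())
E
```

```text
0 450 x [-11.  12.] y [-14.  12.]
10 709 x [-11.  12.] y [-15.  13.]
20 740 x [-10.  12.] y [-15.  12.]
30 1122 x [-11.  14.] y [-19.  16.]
40 3628 x [-11.  15.] y [-35.  32.]
50 7220 x [-8. 13.] y [-41.  38.]
60 8321 x [-8. 18.] y [-49.  47.]
70 13133 x [-2. 18.] y [-56.  54.]
80 8630 x [-9. 20.] y [-55.  52.]
90 2330 x [-17.  21.] y [-55.  54.]
100 214 x [-19.  21.] y [-42.  45.]
45 95 min dist [42. 45. 71.] [584. 108.  48.]
60 500 min dist [46. 68. 70.] [582. 112.  61.]
75 672 min dist [46. 74. 78.] [585. 114.  83.]
88 17 min dist [48. 48. 48.] [584. 116.  89.]
45 246 min dist [39. 44. 69.] [584. 106.  46.]
60 620 min dist [45. 64. 71.] [585. 112.  61.]
75 767 min dist [44. 72. 78.] [583. 110.  87.]
88 51 min dist [45. 48. 48.] [584. 111.  89.]
45 106 min dist [42. 43. 44.] [580. 105.  54.]
60 2472 min dist [61. 66. 69.] [ 514. -147.   63.]
75 4728 min dist [70. 75. 79.] [537.  56.  79.]
88 276 min dist [82. 87. 88.] [ 502. -127.   88.]
```

The clearances are ample: the linkages only widen above z 100, and the pots are more than 60 mm from the row. I'll lift, go back to the start, and come down to reported z 26, which should put the tip at about 62.5.

Emit:
arm_command(rows=[[0, 0, 0, 0, 0, -1.2, 1], [0, 0, 0, 0, 0, -2.5, 1], [0, 0, 0, 0, 0, -2.5, 1], [0, 0, 3, 2.7, 0.4, -2.5, 1], [0, 0, 6, 5.4, 0.9, -2.5, 1], [0, 0, 9, 8.1, 1.3, -2.5, 1], [0, 0, 9, 8.1, 1.3, -2.5, 1], [0, 0, 9, 8.1, 1.3, -2.5, 1], [0, 0, 9, 8.1, 1.3, -1, 1], [0, 0, 9, 8.1, 1.3, 0.5, 1], [0, 0, 9, 8.1, 1.3, 2, 1], [0, 0, 9, 8.1, 1.3, 3, 1], [0, 0, 9, 8.1, 1.3, 3.7, 1], [0, 0, 9, 8.1, 1.3, 3.7, 1], [0, 0, 9, 8.1, 1.3, 3.7, 1], [0, 0, 9, 8.1, 1.3, 3.7, 1]])

```text
clock: 6.62
position: [529.3, -228.4, 26.8]
tool_rot: [-0.442, 0.897, -0.001, 0.001]
force: [-0.8, 0.3, 0.9]
opening: 0.1
```

```bash
python3 - <<'E'
from h import *
s=status.read_state();p=s["position"];print(s["clock"],p,s["tool_rot"])
for n in("side","scene","wrist"):
    c=cap(n);h,w=c["z_map"].shape;v,u=np.mgrid[0:h,0:w];P=world(c,np.c_[u.ravel(),v.ravel()],depth=c["z_map"].ravel());ok=c["z_map"].ravel()>0
    hs=cv2.cvtColor(c["frame"],cv2.COLOR_RGB2HSV).reshape(-1,3)
    m=ok&(np.linalg.norm(P[:,:2]-p[:2],axis=1)<18)&(P[:,2]>35)&(P[:,2]<120)&(hs[:,1]<70)
    Q=P[m];o=np.argsort(Q[:,2]);print(n,m.sum(),Q[o[:8]].round(1).tolist(),Q.mean(0).round())
    if n=="side": cv2.imwrite("pics/s3.png",cv2.resize(c["frame"][195:285,245:365,::-1],(800,600),interpolation=cv2.INTER_CUBIC))
E
```

```text
6.6167 [ 529.34282114 -228.36978007   26.82706903] [-4.41885031e-01  8.97071363e-01 -5.69090958e-04  5.15026025e-04]
side 228 [[519.5, -232.3, 64.0], [522.1, -232.1, 65.5], [525.6, -238.0, 66.1], [519.8, -235.0, 66.6], [526.9, -239.6, 66.9], [521.4, -236.4, 67.0], [523.2, -237.5, 67.0], [519.0, -232.3, 67.6]] [ 524. -234.   95.]
scene 134 [[535.0, -220.5, 63.5], [530.0, -217.1, 63.9], [541.2, -223.0, 65.1], [524.1, -217.0, 65.9], [525.5, -219.3, 66.3], [532.8, -218.1, 66.9], [539.6, -223.4, 67.6], [538.5, -220.9, 67.6]] [ 535. -223.   93.]
wrist 5015 [[521.1, -236.3, 65.1], [520.4, -235.8, 65.1], [527.2, -241.1, 65.3], [520.7, -236.1, 65.4], [525.6, -239.4, 65.5], [526.0, -240.4, 65.7], [528.2, -242.0, 65.7], [524.9, -239.6, 65.8]] [ 524. -236.   99.]
```

View pics/s3.png

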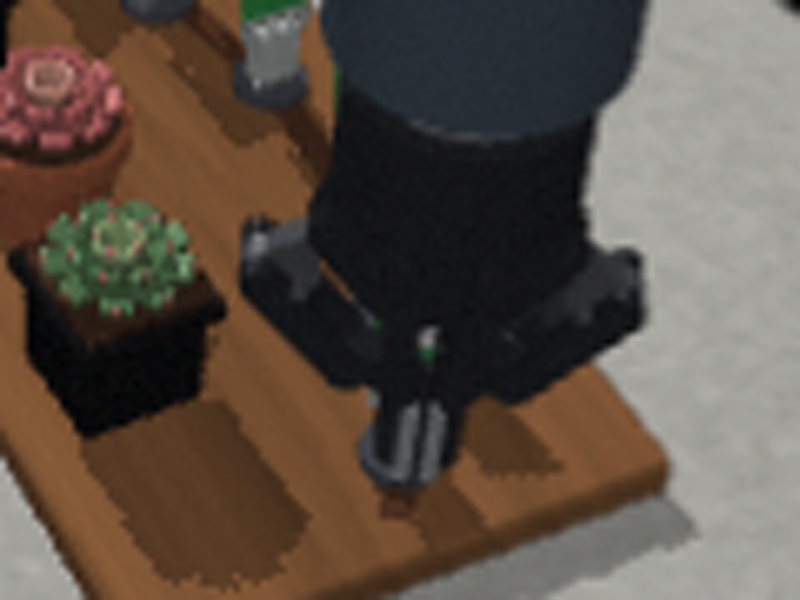

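The tip is now at z about 63–64 by all three cameras and centred at (529,-228), in front of tag 1 in the side view. I'll start the stroke 1 mm lower.

Emit:
arm_command(rows=[[0, 0, 0, -0.4, 0, 0.1, 1], [0, 0, 0, -0.8, 0, 0.1, 1], [0, 0, 0, -1.2, 0, 0.1, 1], [0, 0, -1, -1.6, 0, 0.1, 1], [0, 0, -1, -2.0, 0, 0.1, 1], [0, 0, -1, -2.4, 0, 0.1, 1], [0, 0, -1, -2.9, 0, 0.1, 1], [0, 0, -1, -3.3, 0, 0.1, 1], [0, 0, -2, -3.7, 0, 0.1, 1], [0, 0, -2, -4.1, 0, 0.1, 1], [0, 0, -3, -4.5, 0, 0.1, 1], [0, 0, -3, -4.9, 0, 0.1, 1], [0, 0, -4, -5.3, 0, 0.1, 1], [0, 0, -5, -5.7, 0, 0.1, 1], [0, 0, -6, -6.1, 0, 0.1, 1], [0, 0, -6, -6.5, 0, 0.1, 1], [0, 0, -7, -7.0, 0, 0.1, 1], [0, 0, -8, -7.4, 0, 0.1, 1], [0, 0, -9, -7.8, 0, 0.1, 1], [0, 0, -9, -8.2, 0, 0.1, 1]])

```text
clock: 8.43
position: [578.8, -163.3, 25.3]
tool_rot: [-0.511, 0.859, -0.0, -0.0]
force: [-1.5, -2.6, 3.9]
opening: -0.1
```

```bash
python3 tags.py
```

```text
g 64 [268. 179.] [608.  41.  70.] [[596.0, 38.0, 59.0], [620.0, 44.0, 88.0]]
g 85 [285. 191.] [617. -19.  69.] [[606.0, -23.0, 59.0], [632.0, -13.0, 88.0]]
g 110 [306. 246.] [ 560. -184.   57.] [[547.0, -197.0, 55.0], [577.0, -167.0, 60.0]]
y 47 [246. 166.] [584. 113.  70.] [[576.0, 109.0, 59.0], [599.0, 120.0, 89.0]]
8.4833
```

Tag 1 is folded (z 55–60) with light force, so I'm continuing the stroke.

Emit:
arm_command(rows=[[0, 0, -1, -0.4, 0, 0, 1], [0, 0, -2, -0.8, 0, 0, 1], [0, 0, -2, -1.2, 0, 0, 1], [0, 0, -3, -1.6, -0.1, 0, 1], [0, 0, -4, -2.0, -0.1, 0, 1], [0, 0, -5, -2.4, -0.1, 0, 1], [0, 0, -5, -2.9, -0.15, 0, 1], [0, 0, -6, -3.3, -0.2, 0, 1], [0, 0, -7, -3.7, -0.2, 0, 1], [0, 0, -7, -4.1, -0.2, 0, 1], [0, 0, -8, -4.5, -0.15, 0, 1], [0, 0, -9, -4.9, -0.1, 0, 1], [0, 0, -10, -5.3, -0.1, 0, 1], [0, 0, -10, -5.7, -0.1, 0, 1], [0, 0, -11, -6.1, 0, 0, 1], [0, 0, -12, -6.5, 0, 0, 1], [0, 0, -13, -7.0, 0.1, 0, 1], [0, 0, -13, -7.4, 0.2, 0, 1], [0, 0, -14, -7.8, 0.25, 0, 1], [0, 0, -15, -8.2, 0.3, 0, 1]])

```text
clock: 10.15
position: [615.1, -89.2, 24.6]
tool_rot: [-0.619, 0.785, 0.0, -0.0]
force: [-0.4, -1.6, 0.5]
opening: -0.1
```

Emit:
arm_command(rows=[[0, 0, -1, -0.4, 0, 0, 1], [0, 0, -1, -0.8, 0, 0, 1], [0, 0, -2, -1.2, 0.05, 0, 1], [0, 0, -2, -1.6, 0.1, 0, 1], [0, 0, -3, -2.0, 0.1, 0, 1], [0, 0, -4, -2.4, 0.1, 0, 1], [0, 0, -5, -2.8, 0.15, 0, 1], [0, 0, -5, -3.2, 0.2, 0, 1], [0, 0, -6, -3.6, 0.3, 0, 1], [0, 0, -7, -4.0, 0.4, 0, 1], [0, 0, -8, -4.4, 0.45, 0, 1], [0, 0, -8, -4.8, 0.5, 0, 1], [0, 0, -9, -5.2, 0.6, 0, 1], [0, 0, -10, -5.6, 0.7, 0, 1], [0, 0, -11, -6.0, 0.85, 0, 1], [0, 0, -11, -6.4, 1.0, 0, 1], [0, 0, -12, -6.8, 1.1, 0, 1], [0, 0, -13, -7.2, 1.2, 0, 1], [0, 0, -14, -7.6, 1.35, 0, 1], [0, 0, -14, -8.0, 1.5, 0, 1]])

```text
clock: 11.82
position: [619.3, -7.9, 24.9]
tool_rot: [0.71, -0.704, -0.0, -0.0]
force: [0.7, -0.7, 1.2]
opening: 0.0
```

```bash
python3 tags.py
```

```text
g 40 [267. 181.] [602.  40.  65.] [[597.0, 39.0, 58.0], [616.0, 42.0, 85.0]]
g 38 [282. 193.] [612. -13.  58.] [[607.0, -20.0, 55.0], [632.0, 8.0, 60.0]]
g 74 [296. 208.] [612. -75.  58.] [[605.0, -85.0, 55.0], [630.0, -56.0, 61.0]]
g 92 [303. 225.] [ 594. -130.   57.] [[582.0, -141.0, 55.0], [609.0, -112.0, 61.0]]
g 109 [306. 246.] [ 560. -186.   58.] [[548.0, -198.0, 55.0], [576.0, -168.0, 60.0]]
y 47 [246. 166.] [584. 113.  70.] [[577.0, 109.0, 59.0], [598.0, 119.0, 89.0]]
11.8667
```

Tags 1–4 are down in order. The last section folds tag 5 and stops short of the yellow tag.

Emit:
arm_command(rows=[[0, 0, -1, -0.4, 0.05, 0, 1], [0, 0, -1, -0.8, 0.1, 0, 1], [0, 0, -2, -1.2, 0.15, 0, 1], [0, 0, -3, -1.6, 0.2, 0, 1], [0, 0, -3, -2.0, 0.3, 0, 1], [0, 0, -4, -2.4, 0.4, 0, 1], [0, 0, -5, -2.8, 0.45, 0, 1], [0, 0, -6, -3.2, 0.5, 0, 1], [0, 0, -6, -3.6, 0.55, 0, 1], [0, 0, -7, -4.0, 0.6, 0, 1], [0, 0, -8, -4.4, 0.7, 0, 1], [0, 0, -9, -4.8, 0.8, 0, 1], [0, 0, -9, -5.2, 0.85, 0, 1], [0, 0, -9, -5.6, 0.9, 0, 1], [0, 0, -10, -6.0, 1.0, 0, 1], [0, 0, -10, -6.4, 1.1, 0, 1], [0, 0, -10, -6.8, 1.15, 0, 1], [0, 0, -10, -7.3, 1.2, 0, 1], [0, 0, -11, -7.7, 1.3, 0, 1], [0, 0, -11, -8.1, 1.4, 0, 1]])

```text
clock: 13.53
position: [605.1, 72.5, 25.4]
tool_rot: [0.774, -0.633, 0.0, -0.0]
force: [0.7, -1.3, 2.8]
opening: -0.0
```

```bash
python3 tags.py
```

```text
g 57 [264. 180.] [605.  54.  57.] [[595.0, 45.0, 55.0], [619.0, 70.0, 60.0]]
g 65 [282. 192.] [617.  -8.  58.] [[607.0, -20.0, 55.0], [632.0, 9.0, 60.0]]
g 75 [297. 208.] [614. -75.  57.] [[604.0, -86.0, 55.0], [629.0, -55.0, 61.0]]
g 96 [303. 225.] [ 593. -130.   58.] [[582.0, -141.0, 55.0], [612.0, -111.0, 61.0]]
g 111 [306. 246.] [ 560. -185.   58.] [[546.0, -198.0, 55.0], [577.0, -167.0, 61.0]]
y 38 [246. 168.] [583. 111.  68.] [[576.0, 107.0, 58.0], [596.0, 117.0, 86.0]]
13.5833
```

All five are flat (z 55–60). Now I'll lift straight up.

Emit:
arm_command(rows=[[0, 0, 0, 0, 0, -1, 1], [0, 0, 0, 0, 0, -2.5, 1], [0, 0, 0, 0, 0, -5, 1], [0, 0, 0, 0, 0, -8, 1], [0, 0, 0, 0, 0, -12, 1], [0, 0, 0, 0, 0, -16, 1], [0, 0, 0, 0, 0, -20, 1], [0, 0, 0, 0, 0, -20, 1], [0, 0, 0, 0, 0, -20, 1], [0, 0, 0, 0, 0, -20, 1], [0, 0, 0, 0, 0, -20, 1]])

```text
clock: 14.5
position: [603.9, 72.4, 223.7]
tool_rot: [0.774, -0.633, -0.001, 0.001]
force: [-0.5, -0.2, 0.1]
opening: -0.1
```

```bash
python3 tags.py; python3 - <<'E'
from h import *
c=cap("side");cv2.imwrite("pics/end.png",cv2.resize(c["frame"][120:300,190:380,::-1],(633,600),interpolation=cv2.INTER_CUBIC));s=status.read_state();print(s["position"],s["force"])
E
```

```text
g 65 [264. 180.] [606.  56.  58.] [[595.0, 44.0, 56.0], [619.0, 75.0, 61.0]]
g 70 [282. 192.] [619.  -8.  58.] [[608.0, -18.0, 55.0], [633.0, 10.0, 61.0]]
g 75 [296. 208.] [614. -74.  58.] [[604.0, -86.0, 55.0], [629.0, -55.0, 61.0]]
g 93 [303. 225.] [ 594. -130.   58.] [[582.0, -140.0, 55.0], [610.0, -112.0, 61.0]]
g 113 [306. 246.] [ 560. -185.   57.] [[547.0, -198.0, 55.0], [576.0, -167.0, 60.0]]
y 47 [246. 166.] [586. 113.  70.] [[577.0, 110.0, 60.0], [598.0, 119.0, 89.0]]
14.55
[604.04183111  72.2582348  223.58257279] [-0.32102939 -0.67723754  0.26786588]
```

View pics/end.png

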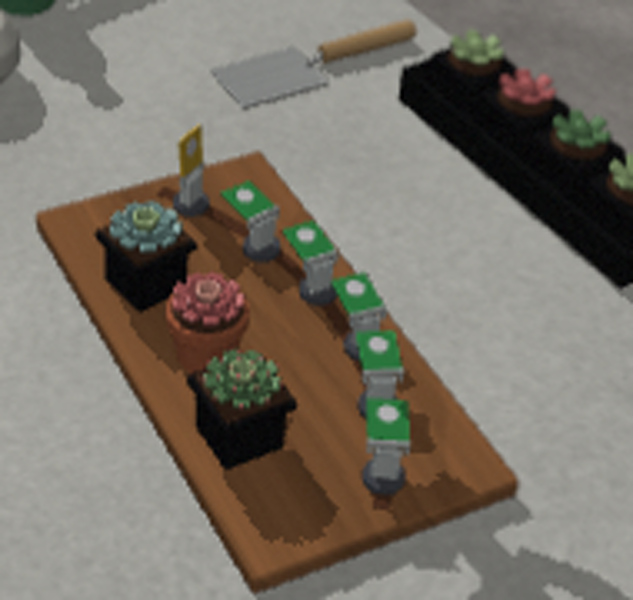

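The picture shows the five green tags flat, from (388,420) to (248,200), the yellow tag upright at (190,150) and the pots in place. I'm handing in.

```bash
python3 -c "
from plant import arm
print(arm.job_done())"
```

```text
the job is handed in; nothing more can be done
None
```

All five green tags are folded down flat, in order from the end far from the yellow tag. I did it in one low stroke with the fingers shut, then lifted straight up clear.

- **Final checks:** depth readings put every green tag at 55–61 mm above the bench (the axle is at 54 mm). The yellow tag is unchanged and upright (top at about 89 mm), and in the last picture the pots are where they were. I did not look at the planter or the blue cup again, but the arm never went near them while low.
- **Force and time:** the readings taken between sections of the stroke stayed at about 5 N or less. Hand-in came at about 14.6 s.
- **What disagreed:** the reported TCP was about 37 mm lower than the real fingertips, as all three cameras showed. Because of that, my first pass went above tag 1, with the tips at about 100 mm, and touched nothing. I went back to the start, corrected the height using the camera readings, and then made the real stroke.
- **Calibration:** the two fixed cameras disagreed by about 5 mm in position, so I averaged them and refined that with the wrist camera.

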